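Shut and lock the sliding lid of the bamboo tea box

ROBOT

A 6-joint arm with a two-finger parallel gripper is mounted at the origin on the work surface. World frame = base frame: x ahead of the robot, y to its left, z up, the work surface at z = 0. Lengths are in m, angles in rad, forces in N, time in s.
With the tool pointing down it reaches from about 0.4 to 0.825 m from the base axis. Payload 7 kg.
Tool frame: the origin (TCP) lies at the very end of the fingers, on their centre line; the grasp point (between the pads) lies 19 mm behind it; z points along the fingers, x is the direction in which the jaws open and shut, and the axes are right-handed (so a half turn about z gives the same grasp; the last joint's range is limited). The gripper opens to 88 mm and grips with 3 to 60 N. Pads are 19 mm wide; open, the fingers measure 130 mm over their backs; the gripper's body (78 mm by 193 mm) begins 47 mm behind the grasp point.
Start: joints at [1.635, 0.359, 0.012, 0, -1.224, -0.288], TCP at [0.15, 0.658, 0.227] pointing down, gripper open.
Joint ranges: [-3.07, 3.07], [-1.43, 2.12], [-1.02, 1.25], [-3.03, 1.67], [-3.05, -0], [-3.03, 3.03]. Speed limits (rad/s): [2.39, 2.39, 3.01, 3.14, 3.14, 3.14].

INTERFACE

Orientations are given as [roll, pitch, yaw] about the fixed x, y, z axes, in that order (R = Rz(yaw) Ry(pitch) Rx(roll)).
In Python, from station import telemetry, grab_frame, arm, regions_of, pinpoint gives the robot as it stands. The module is installed in compiled form; this text tells all that it offers.
- The arm moves only by the shell command python3 -m inch 'ROWS' [FORCE]. ROWS is text: rows parted by semicolons, each of 7 numbers parted by spaces: the opening, from 0 (shut) to 1 (fully open), then the shift along the world's x, y, z in cm, then the turn, a rotation vector about the world's x, y, z in degrees. A call has 1 to 12 rows; each row is the pose to reach, as a shift and turn from the pose measured when the call began; what a row does not reach only later rows make up. A row lasts 1/8 s, in which the tool goes at most 62.5 mm and 10.7 degrees, less where a joint would pass 70% of its speed; a pose out of reach is approached as far as the arm can. A call with a gripper value outside its range is refused whole. The fingers move at their own pace and stop on an object; FORCE is the grip in N (left out, the last holds). Time passes only in rows, so rows that repeat a pose let the fingers close. It gives the time, the measured TCP pose, the force and the opening at its end, in the units of the state.
- telemetry.get_state(): the state, without advancing time (a new reading comes with each control period).
- grab_frame(name): name is "scene" or "top" or "wrist"; returns a dict with "pixels" (400x640x3 uint8, red, green, blue), "fx", "fy", "cx", "cy" (pixels), "R" (3x3) and "t" (3): a world point X has camera coordinates R X + t. Camera axes: x right, y down, z forward; pixel columns grow to the right and rows downward; lengths in m; the calibration is good to about 2 mm. A picture is of the moment at which its call begins. There is no depth.
- arm.job_done(): hands the job in, once; it reports no verdict.
Trained networks look in the newest picture that a camera, given by its name, has taken for a name from the list of things; names that differ only in an ending like _2 or _b are one class to them, and where a whole thing is asked for, a point or a joint stands for the part that bears it (a point fixed in the world has none). Each returns a list of dicts, best first, with "p" (0 to 1); they miss things now and then, are a little off and sometimes report something else, mostly with a low value. They report only what shows in the picture. A call takes as long as a camera call.
- regions_of(camera, name): "pixels" (400x640 bool, what is visible of it) and "bbox" ([left, top, right, bottom] in pixels, round what is visible of it).
- pinpoint(camera, name): "location" ([column, row] in pixels: a listed point, or the origin of a listed thing).
The state is a dict: "t": time; "q": joint angles; "qd": joint speeds; "joint_efforts": joint torques, N m; "eef_pos": TCP position; "ee_rot": TCP orientation; "force": force on the tool from outside, world axes, zero at the start; "moment": the same for the moment, N m; "width": finger opening in m.
Only numpy, scipy, OpenCV 4.12 (cv2) and the standard library are available. Lean on these libraries where they do the work, as an engineer would, in place of code of your own. Each camera call takes 0.05 s, during which the arm holds its last target. There are 200 camera calls.

TASK

The bamboo box is locked by a knob whose pin rides in an L-shaped slot in its top. Push the knob with the fingertips along the slot to the corner, so that the lid slides fully shut, then push it sideways round the corner until it is fully home at the end of the short leg, and take the hand away. Push gently: do not pinch or grip the knob, do not lift, tip or shove the box, and leave the jars, teapot, canister and ladle alone.

Things in the scene. Friction and masses are not known exactly. Their poses are not given: they have to be found in the camera images.
- box: light bamboo box, 260 (x) x 180 (y) x 104 (z) mm, 2 to 3 kg, loose on the counter; origin: centre of its underside. Its flat fixed top panel, upper face at z = 104, spans x -130 to +30 mm and has an L-shaped slot 17 mm wide: long leg along box +x at y = -22 mm, short leg from its far end along box +y. The rest, x +30 to +122, is the mouth that the lid shuts
- knob: dark wood block 30 x 30 mm, faces parallel to box x and y, from 2 to 34 mm above the panel; cannot turn or come out. Its 12 mm pin rides in the slot, 2.5 mm play each side. Origin: pin axis, level with the panel's upper face. Long leg: slides along box x with the lid, about 1.2 N; short leg: along box y, 0.6 N, lid stays. Plus a little drag. Stays where left; slot walls stop it
- lid (a joint): sliding lid, slides along box +x under the panel: 0 = open, 0.0775 m = fully shut (pin against the far wall of the slot); in the short leg the pin's play lets it read 0.0725 to 0.0775. Its near stop is 0, the knob then lies at slot_start
- slot_start (a point): point on the panel's upper face where the knob's origin lies with the lid fully open: box frame (-90, -22, 104) mm. The knob starts 0 to 30 mm beyond it along box +x
- slot_corner (a point): point where the knob's origin lies at the corner, lid fully shut: box frame (-12.5, -22, 104) mm
- slot_end (a point): point where the knob's origin lies fully home at the end of the short leg: box frame (-12.5, +25.5, 104) mm
- jar_tall: square clear acrylic jar with cork-coloured filling and white lid, 64 x 64 mm, 138 mm tall with its small steel knob; stands beside the box (on its +y side). Bystander: leave it alone. Origin: centre of its underside
- jar_mid: square clear acrylic jar with dark brown filling and white lid, 64 x 64 mm, 118 mm tall. Bystander. Origin: centre of its underside
- jar_low: square clear acrylic jar with terracotta filling and white lid, 64 x 64 mm, 98 mm tall. Bystander. Origin: centre of its underside
- teapot: white ceramic teapot, 132 mm across the belly, 128 mm tall, spout toward its +x, handle toward its -x. Bystander. Origin: centre of its underside
- canister: small glass canister with hinged glass lid, orange gasket and wire clip, 72 mm across, 94 mm tall; stands beside the box (on its -y side). Bystander. Origin: centre of its underside
- ladle: steel ladle lying along its own x, about 330 mm long, bowl at +x. Bystander. Origin: on the counter below the handle, 150 mm from the handle's end

How it is judged:
On the way, in this order (a step that is already met when the one before it is completed fails the run):
1. the knob is pushed along the long leg to the corner: the lid is fully shut (value of joint lid above 0.071 m and y of knob in the frame of box below -0.012 m), for 0.1 s.
2. the knob is pushed round the corner to the end of the short leg (y of knob in the frame of box above 0.0205 m and value of joint lid above 0.071 m), for 0.1 s.
At the end, for the whole second after the job is handed in: the knob is within 5 mm of the end of the short leg, the lid is shut (joint above 0.071 m), box and knob at rest, the box flat on the counter (all of step 2 and linear speed of each of knob, box below 0.01 m/s and angle between box's own z axis and vertical below 0.03 rad); the robot touches nothing.
It fails at once if the box is shoved or carried more than 30 mm (distance of box from where it was at the start of the episode above 0.03 m).
It fails at once if the box is lifted or tipped (height (world z) of box above 0.008 m or angle between box's own z axis and vertical above 0.06 rad).
It fails at once if the knob is pinched or forced: more than 25 N between fingers and knob (contact force between the fingers and knob above 25 N).
It fails at once if a jar, the teapot, the canister or the ladle is moved more than 25 mm (distance of any of jar_tall, jar_mid, jar_low, teapot, canister, ladle from where it was at the start of the episode above 0.025 m).
It also fails if it takes over 42 s, if anything falls off the work surface, if the arm or the gripper's body presses on something with over 40 N, if the wrist force passes 120 N, or if a joint passes its speed limit or range.

## Working session

There is one attempt and no reset: what is moved stays moved. The work goes in short steps, Python scripts to look and compute and a shell command to move; the robot and the scene stay as the last step left them, time stands still between calls to the robot, and variables do not carry over. Pictures are saved under pics/ and viewed, about 8 in all and at most 12, crops included, and the job is handed in when it is done.

```bash
mkdir -p pics; cat > h.py <<'E'
import numpy as np, cv2
from station import telemetry, grab_frame, arm, regions_of, pinpoint
def ray(f,px):
    d=np.array([(px[0]-f["cx"])/f["fx"],(px[1]-f["cy"])/f["fy"],1.]); R=np.array(f["R"]);t=np.array(f["t"])
    return -R.T@t, R.T@d
def onz(f,px,z):
    o,d=ray(f,px); return o+d*(z-o[2])/d[2]
def proj(f,X):
    c=np.array(f["R"])@np.array(X)+np.array(f["t"]); return [f["fx"]*c[0]/c[2]+f["cx"],f["fy"]*c[1]/c[2]+f["cy"]]
def save(f,n): cv2.imwrite("pics/"+n,cv2.cvtColor(np.array(f["pixels"]),cv2.COLOR_RGB2BGR))
E
python3 - <<'E'
from h import *
np.set_printoptions(precision=4,suppress=True)
Z=dict(knob=.104,slot_start=.104,slot_corner=.104,slot_end=.104,box=0,jar_tall=0,canister=0,jar_mid=0,jar_low=0,teapot=0,ladle=0)
for c in ["scene","top"]:
    f=grab_frame(c); save(f,c+"0.png"); print(c,ray(f,(320,200)))
    for n,z in Z.items():
        for r in pinpoint(c,n)[:2]: print(n,round(r["p"],2),np.array(r["location"]),onz(f,r["location"],z)[:2])
s=telemetry.get_state(); print(s["t"],s["eef_pos"],s["ee_rot"],s["width"],s["force"])
E
```

```text
scene (array([ 1.3277, -0.0853,  0.9658]), array([-0.6933,  0.0801, -0.7165]))
knob 0.66 [323.5 206.5] [0.5187 0.0178]
knob 0.33 [449.6 176. ] [0.4359 0.3863]
slot_start 0.75 [318.  202.4] [0.5022 0.0048]
slot_corner 0.55 [328.8 219.7] [0.5666 0.0261]
slot_end 0.97 [339.2 218.2] [0.5641 0.0535]
slot_end 0.52 [482.3 254. ] [0.7124 0.3796]
box 0.61 [335.6 249.9] [0.5858 0.0448]
jar_tall 0.82 [390.2 240.2] [0.567  0.1996]
jar_tall 0.26 [149.9 261.9] [ 0.5774 -0.453 ]
canister 0.87 [275.8 254.2] [ 0.5845 -0.1178]
jar_mid 0.9 [149.7 261.2] [ 0.575  -0.4539]
jar_low 0.62 [158.2 207.8] [ 0.3778 -0.4596]
teapot 0.96 [484.  252.4] [0.6334 0.4422]
ladle 0.81 [445.5 173.8] [0.3169 0.4334]
top (array([ 0.3622, -0.022 ,  1.7942]), array([ 0.0944, -0.0049, -0.9956]))
knob 0.61 [306.2 200.1] [0.523  0.0177]
slot_start 0.98 [310.3 209.7] [0.4892 0.0041]
slot_corner 0.84 [307.1 190.2] [0.5576 0.014 ]
slot_end 0.9 [290.1 187.8] [0.5671 0.0731]
box 0.94 [298.8 190.6] [0.5687 0.047 ]
box 0.36 [435.8 235.6] [ 0.393  -0.4534]
jar_tall 0.57 [254.8 192.1] [0.5662 0.2097]
canister 0.91 [340.9 188.2] [ 0.5747 -0.109 ]
jar_mid 0.91 [434.5 187.5] [ 0.5707 -0.4554]
jar_low 0.72 [433.  238.1] [ 0.384  -0.4427]
teapot 0.69 [193.2 176.1] [0.6302 0.4376]
ladle 0.76 [191.7 259.9] [0.3212 0.4425]
1.2 [0.1498 0.6581 0.2266] [ 3.1416 -0.     -1.7946] 0.08751714554375956 [ 0.049  -1.1427 -0.561 ]
```

View pics/top0.png

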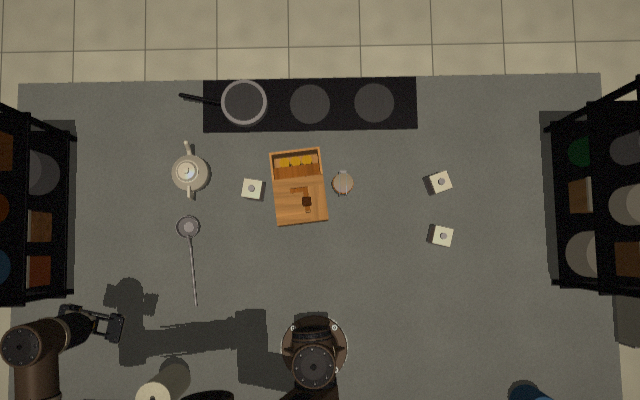

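View pics/scene0.png

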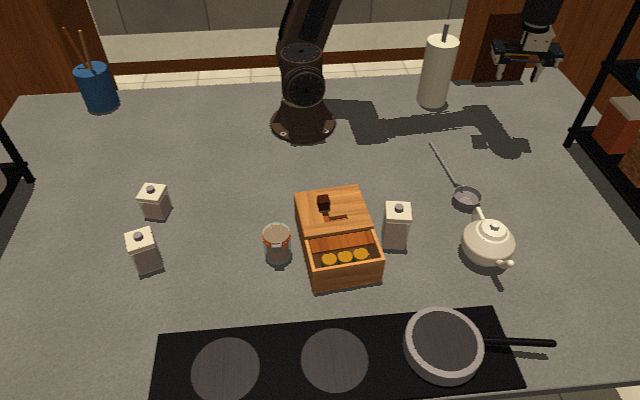

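The top and scene views agree. The box is at about (0.576, 0.046) with a yaw of about +6.5°, and the knob is near (0.521, 0.018), at top-view pixel (306,200). The canister and jar_tall stand either side and are lower than the gripper body will be. I'll move behind the knob with the fingers shut.

```bash
python3 -m inch '0 4 -4 0 0 0 2; 0 8 -8 0 0 0 4; 0 12 -12 0 0 0 6; 0 16 -16 0 0 0 8; 0 20 -20 0 0 0 10; 0 23 -24 0 0 0 12; 0 25 -29 0 0 0 14; 0 26 -34 0 0 0 16; 0 27 -39 0 0 0 18; 0 28 -44 0 0 0 19.3; 0 29 -49 0 0 0 19.3; 0 29 -54 0 0 0 19.3' 10
python3 -m inch '0 0.5 -5 0 0 0 0; 0 1 -10 0 0 0 0; 0 1 -10.8 0 0 0 0; 0 1 -10.8 0 0 0 0'
python3 - <<'E'
from h import *
np.set_printoptions(precision=4,suppress=True)
s=telemetry.get_state(); print(s["t"],s["eef_pos"],s["ee_rot"],s["width"],s["force"],s["q"])
f=grab_frame("wrist"); save(f,"w1.png")
for n in ["knob","slot_start","slot_corner","slot_end"]:
    for r in pinpoint("wrist",n)[:1]: print(n,round(r["p"],2),np.array(r["location"]),onz(f,r["location"],.104)[:2])
E
```

```text
t: 2.7
eef_pos: [0.4401, 0.1166, 0.2268]
ee_rot: [-3.141, 0.0, -1.458]
force: [0.7, 0.0, 0.7]
width: 0.0007
t: 3.2
eef_pos: [0.4502, 0.0083, 0.227]
ee_rot: [-3.14, 0.0, -1.459]
force: [0.3, 0.1, 0.2]
width: 0.0007
3.2 [0.4502 0.0083 0.227 ] [-3.1404  0.0004 -1.4593] 0.0007021531091179875 [0.2886 0.0521 0.2391] [ 0.4585 -0.0226 -0.4573 -0.     -1.1349  1.2238]
knob 0.79 [326.9 113.2] [0.5182 0.013 ]
slot_corner 0.88 [324.5  52.3] [0.565  0.0203]
slot_end 0.92 [266.   47.7] [0.5632 0.0673]
```

View pics/w1.png

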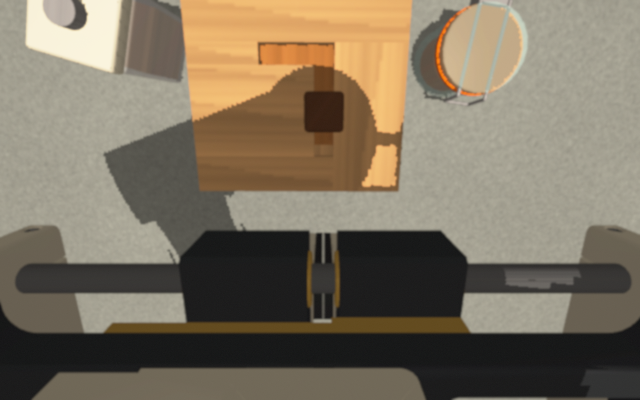

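```bash
python3 - <<'E'
from h import *
np.set_printoptions(precision=4,suppress=True)
f=grab_frame("wrist"); print(ray(f,(320,200)))
e=np.array(telemetry.get_state()["eef_pos"])
for dz in [0,.019,.066,.1]: 
    X=e+[0,0,dz]; p=proj(f,X); print(dz,p, 'px/m',f["fx"]/(np.array(f["R"])@X+f["t"])[2])
a,b=onz(f,(200,190),.104),onz(f,(398,190),.104); print(a,b,np.linalg.norm(a-b),np.degrees(np.arctan2(*(a-b)[[1,0]]))-90)
print("knob top",onz(f,(324,112),.138), onz(f,(324,132),.138))
print("slot walls",onz(f,(324,42),.104),onz(f,(259,42),.104),onz(f,(334,42),.104))
E
```

```text
(array([0.5217, 0.0183, 0.3838]), array([-0.2747, -0.0224, -0.9613]))
0 [np.float64(324.14059538690213), np.float64(248.9277138148983)] px/m 1878.3590207628217
0.019 [np.float64(324.29264619767224), np.float64(265.81552550592505)] px/m 2103.9923379727766
0.066 [np.float64(324.892068640675), np.float64(332.39151605498944)] px/m 2993.4954819535783
0.1 [np.float64(325.7808287806326), np.float64(431.10334669947866)] px/m 4312.356575603615
[0.4388 0.1202 0.104 ] [ 0.459  -0.0569  0.104 ] 0.17823901159916156 6.521240870471317
knob top [0.5192 0.0172 0.138 ] [0.5047 0.0155 0.138 ]
slot walls [0.5724 0.0232 0.104 ] [0.5665 0.0748 0.104 ] [0.5733 0.0153 0.104 ]
```

The wrist view confirms a yaw of 6.5°. The knob top is at pixel (324,112), which puts the knob at about (0.518, 0.017), and the corner at about (0.567, 0.022). I'll descend behind the knob.

```bash
python3 -m inch '0 1.4 0.2 -3 0 0 0; 0 2.8 0.4 -6 0 0 0; 0 2.8 0.4 -9 0 0 0; 0 2.8 0.4 -11.2 0 0 0; 0 2.8 0.4 -11.2 0 0 0'
python3 - <<'E'
from h import *
f=grab_frame("scene"); im=np.array(f["pixels"])[130:300,230:430]
cv2.imwrite("pics/s2.png",cv2.cvtColor(cv2.resize(im,None,fx=4,fy=4,interpolation=2)[:600],cv2.COLOR_RGB2BGR))
E
```

```text
t: 4.12
eef_pos: [0.4771, 0.0136, 0.1133]
ee_rot: [3.139, -0.001, -1.455]
force: [-0.3, 0.7, 0.3]
width: 0.0006
```

View pics/s2.png

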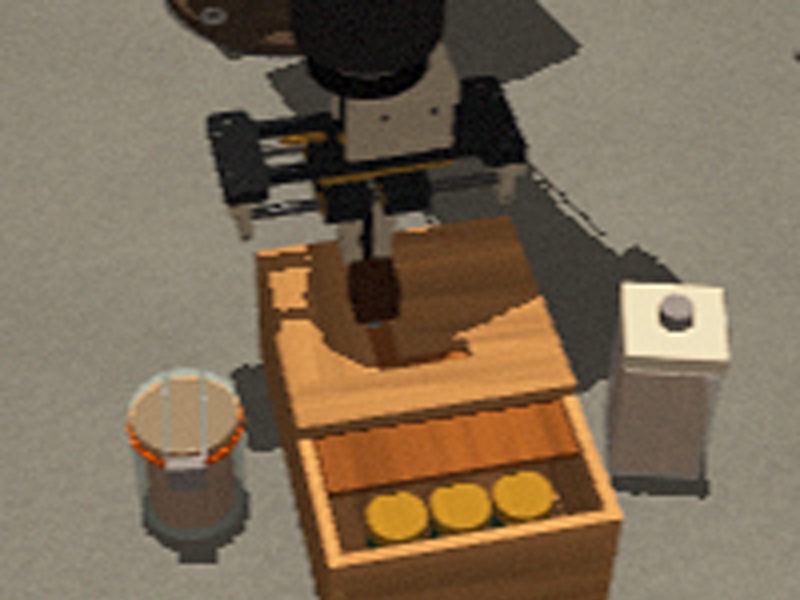

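The fingers are down just behind the knob (crop pixel 372,290), clear of the panel. Now I'll push along the long leg.

```bash
python3 -m inch '0 0.6 0.05 0 0 0 0; 0 1.1 0.1 0 0 0 0; 0 1.6 0.15 0 0 0 0; 0 2.1 0.2 0 0 0 0; 0 2.6 0.3 0 0 0 0; 0 3.1 0.35 0 0 0 0; 0 3.6 0.4 0 0 0 0; 0 4.1 0.45 0 0 0 0; 0 4.6 0.5 0 0 0 0; 0 5.1 0.55 0 0 0 0; 0 5.5 0.6 0 0 0 0; 0 5.8 0.65 0 0 0 0'
python3 -m inch '0 0.2 0 0 0 0 0; 0 0.4 0 0 0 0 0; 0 0.4 0 0 0 0 0'
python3 - <<'E'
from h import *
f=grab_frame("scene"); 
for n in ["knob","slot_corner","box"]:
    for r in pinpoint("scene",n)[:1]: print(n,round(r["p"],2),onz(f,r["location"],0 if n=="box" else .104)[:2])
im=np.array(f["pixels"])[150:300,260:420]
cv2.imwrite("pics/s3.png",cv2.cvtColor(cv2.resize(im,None,fx=4,fy=4,interpolation=2),cv2.COLOR_RGB2BGR))
E
```

```text
t: 5.68
eef_pos: [0.5363, 0.0203, 0.1146]
ee_rot: [3.141, -0.001, -1.455]
force: [-1.9, -0.8, 0.5]
width: 0.0005
t: 6.05
eef_pos: [0.5405, 0.0204, 0.1146]
ee_rot: [3.141, -0.0, -1.455]
force: [0.0, 0.5, -0.1]
width: 0.0002
knob 0.66 [0.56076734 0.01956511]
slot_corner 0.85 [0.57041702 0.02232377]
box 0.75 [0.57350589 0.04666682]
```

View pics/s3.png

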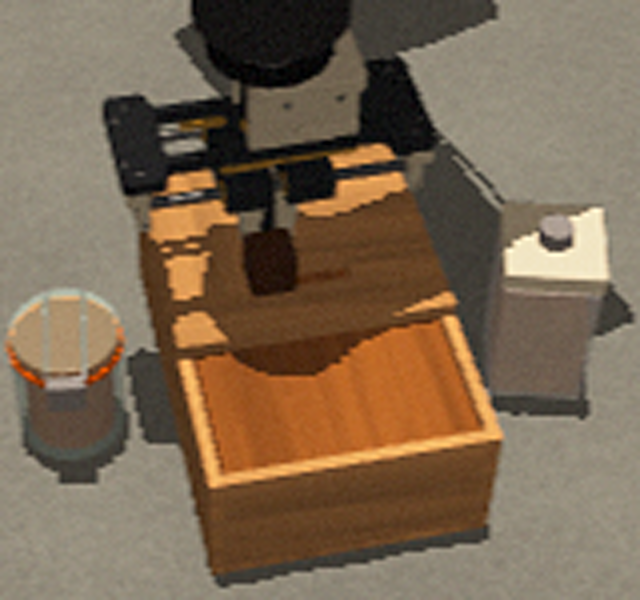

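The lid nearly covers the mouth and the knob, at crop pixel (270,262), is almost at the corner. I'll push in small steps until the force rises at the stop.

```bash
python3 -m inch '0 0.15 0.02 0 0 0 0; 0 0.3 0.03 0 0 0 0; 0 0.3 0.03 0 0 0 0'; python3 -m inch '0 0.15 0.02 0 0 0 0; 0 0.3 0.03 0 0 0 0; 0 0.3 0.03 0 0 0 0'
```

```text
t: 6.62
eef_pos: [0.5417, 0.0202, 0.1143]
ee_rot: [3.138, -0.001, -1.456]
force: [-6.1, 0.3, 3.5]
width: 0.0007
t: 7.0
eef_pos: [0.5419, 0.0198, 0.1137]
ee_rot: [3.132, -0.001, -1.457]
force: [-10.1, 1.0, 6.6]
width: 0.0005
```

The force rose to 10 N at TCP x = 0.542, so the knob is on the corner stop and the lid is shut. Next I'll back off, go round to the knob's -y side and check.

```bash
python3 -m inch '0 -1 -0.1 0.1 0 0 0; 0 -2 -0.2 0.1 0 0 0; 0 -2 -1.5 0.1 0 0 0; 0 -1.8 -3.5 0.1 0 0 0; 0 -1.5 -5 0.1 0 0 0; 0 0 -5 0.1 0 0 0; 0 1.5 -4.9 0.1 0 0 0; 0 2.9 -4.8 0.1 0 0 0; 0 2.9 -4.8 0.1 0 0 0'
python3 - <<'E'
from h import *
f=grab_frame("scene"); 
for n in ["knob","slot_end","box"]:
    for r in pinpoint("scene",n)[:1]: print(n,round(r["p"],2),onz(f,r["location"],0 if n=="box" else .104)[:2])
im=np.array(f["pixels"])[150:300,260:420]
cv2.imwrite("pics/s4.png",cv2.cvtColor(cv2.resize(im,None,fx=4,fy=4,interpolation=2),cv2.COLOR_RGB2BGR))
E
```

```text
t: 8.12
eef_pos: [0.572, -0.0278, 0.1142]
ee_rot: [3.132, -0.001, -1.456]
force: [-0.2, -0.1, -0.3]
width: 0.0004
knob 0.47 [0.56774512 0.01278701]
slot_end 0.87 [0.55809387 0.06695156]
box 0.79 [0.56913991 0.03783899]
```

View pics/s4.png

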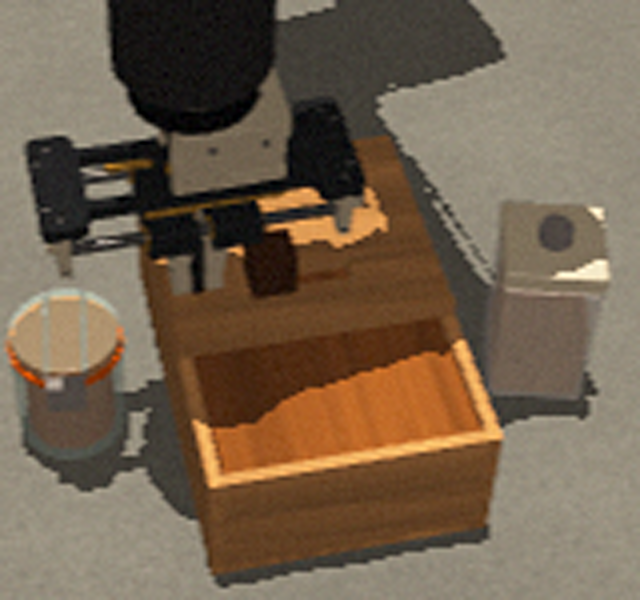

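The fingertips are beside the knob's -y face: tips at crop pixel (200,285), knob at (272,265). The box hasn't moved. Now the short-leg push.

```bash
python3 -m inch '0 -0.1 0.6 0 0 0 0; 0 -0.15 1.1 0 0 0 0; 0 -0.2 1.6 0 0 0 0; 0 -0.25 2.1 0 0 0 0; 0 -0.3 2.6 0 0 0 0; 0 -0.35 3.1 0 0 0 0; 0 -0.4 3.6 0 0 0 0; 0 -0.5 4.1 0 0 0 0; 0 -0.5 4.6 0 0 0 0; 0 -0.6 5.1 0 0 0 0; 0 -0.6 5.5 0 0 0 0; 0 -0.6 5.5 0 0 0 0'
python3 -m inch '0 -0.02 0.2 0 0 0 0; 0 -0.05 0.4 0 0 0 0; 0 -0.05 0.4 0 0 0 0'
```

```text
t: 9.82
eef_pos: [0.5643, 0.0273, 0.1144]
ee_rot: [3.132, -0.001, -1.456]
force: [0.1, 0.4, -0.1]
width: 0.0
t: 10.2
eef_pos: [0.5638, 0.0314, 0.1145]
ee_rot: [3.132, -0.001, -1.456]
force: [-0.4, 0.4, 0.5]
width: 0.0006
```

```bash
python3 -m inch '0 -0.02 0.15 0 0 0 0; 0 -0.03 0.3 0 0 0 0; 0 -0.03 0.3 0 0 0 0'; python3 -m inch '0 -0.02 0.15 0 0 0 0; 0 -0.03 0.3 0 0 0 0; 0 -0.03 0.3 0 0 0 0'
python3 - <<'E'
from h import *
f=grab_frame("scene"); 
for n in ["knob","slot_end","box"]:
    for r in pinpoint("scene",n)[:1]: print(n,round(r["p"],2),onz(f,r["location"],0 if n=="box" else .104)[:2])
im=np.array(f["pixels"])[150:300,260:420]
cv2.imwrite("pics/s5.png",cv2.cvtColor(cv2.resize(im,None,fx=4,fy=4,interpolation=2),cv2.COLOR_RGB2BGR))
E
```

```text
t: 10.58
eef_pos: [0.5635, 0.0346, 0.1144]
ee_rot: [3.132, -0.001, -1.456]
force: [0.2, -0.4, 0.2]
width: 0.0002
t: 10.95
eef_pos: [0.5632, 0.0365, 0.1145]
ee_rot: [3.131, -0.002, -1.456]
force: [2.4, -7.8, -0.4]
width: 0.0003
slot_end 0.74 [0.56749239 0.06636939]
box 0.71 [0.58390153 0.03596931]
```

View pics/s5.png

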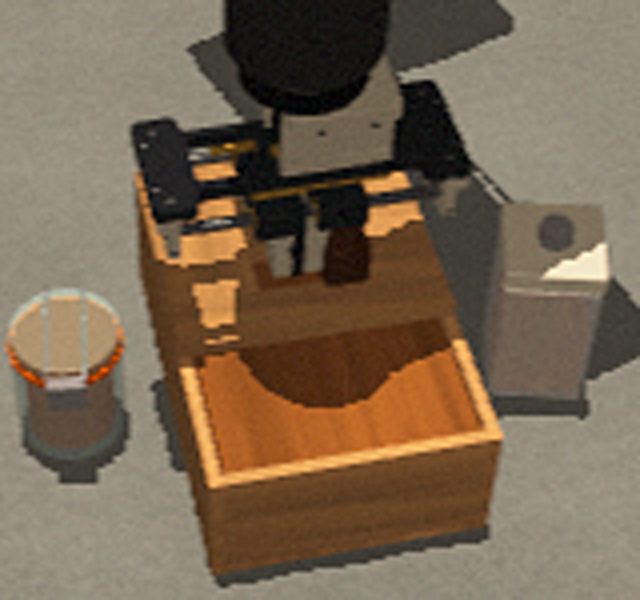

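The force rose to 8 N at the end stop, and the knob is at crop pixel (347,255), the end of the short leg. Next I'll retreat away from the knob, lift, and check.

```bash
python3 -m inch '0 0.1 -0.7 0 0 0 0; 0 0.2 -1.5 0 0 0 0; 0 0.2 -2 2 0 0 0; 0 0.2 -2 5 0 0 0; 0 -4 -2 10 0 0 0; 0 -9 -2 12 0 0 0; 0 -12 -2 12 0 0 0; 0 -12 -2 12 0 0 0'
python3 - <<'E'
from h import *
np.set_printoptions(precision=4,suppress=True)
f=grab_frame("wrist"); save(f,"w6.png")
for n in ["knob","slot_corner","slot_end"]:
    for r in pinpoint("wrist",n)[:1]: print(n,round(r["p"],2),np.array(r["location"]),onz(f,r["location"],.104)[:2])
E
```

```text
t: 12.15
eef_pos: [0.4418, 0.0163, 0.2355]
ee_rot: [3.134, -0.001, -1.455]
force: [1.5, -0.6, 0.9]
width: 0.0003
knob 0.7 [280.9  41.3] [0.5607 0.0651]
slot_corner 0.92 [333.8  41.6] [0.5655 0.022 ]
slot_end 0.87 [279.5  39.5] [0.5619 0.0663]
```

View pics/w6.png

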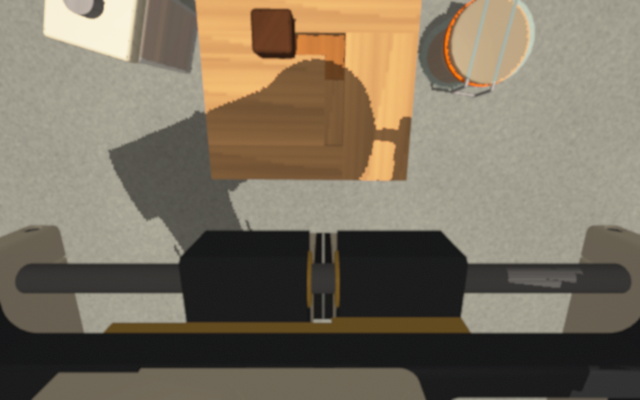

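The knob, at pixel (273,33), covers the left end of the short leg and lies within 2 mm of the detected slot_end. The hand is clear.

```bash
python3 -m inch '0 0 0 0 0 0 0; 0 0 0 0 0 0 0' && python3 -c "
from station import arm; print(arm.job_done())"
```

```text
t: 12.6
eef_pos: [0.4441, 0.0165, 0.2338]
ee_rot: [3.13, -0.003, -1.456]
force: [0.5, 0.0, 0.4]
width: 0.0006
the job is handed in; nothing more can be done
None
```

The knob is home at the end of the short leg with the lid shut, and I handed the job in at 12.6 s. With the fingers closed, I pushed the knob along the long leg until it met the corner stop, at about 10 N. I then went round to its -y side and pushed it along the short leg to its end stop, at about 8 N, before retreating above and behind the box.

**Last checks:**
- **Knob:** the wrist picture put it about 2 mm from the detected `slot_end`.
- **Bystanders:** the box, jar and canister beside it showed no visible movement in the pictures. I did not check the other jar positions, the teapot or the ladle at the end, but the arm did not go near them again after the approach.
- **Hand:** it is clear of everything, with under 1 N on the tool.

**Disagreements:** the networks' box estimate from the scene camera wandered by 1–2 cm while the gripper hid part of the box, though the pictures showed it standing still. The knob was not detected once, behind the fingers. I had no direct reading of the lid joint, so "shut" rests on the contact stop and the pictures.

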